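# Fit the spacer sleeve on the tile grinder's spindle

### The arm

A 6-joint arm with a two-finger parallel gripper is mounted at the origin on the work surface. World frame = base frame: x ahead of the robot, y to its left, z up, the work surface at z = 0. Lengths are in m, angles in degrees, forces in N, time in s.
With the tool pointing down it reaches from about 0.25 to 0.725 m from the base axis. Payload 9.7 kg.
Tool frame: the origin (TCP) lies midway between the tips of the shut fingers; the grasp point (between the pads) lies 19 mm behind it; x points along the fingers, y is the direction in which the jaws open and shut, and the axes are right-handed (so a half turn about x gives the same grasp; the last joint's range is limited). The gripper opens to 85 mm and grips with 20 to 120 N. Pads are 22 mm wide; open, the fingers measure 114 mm over their backs; the gripper's body (76 mm by 85 mm) begins 54 mm behind the grasp point. The pads swing forward as they close: fully open they stand 13 mm farther back than shut.
Start: joints at [0, 4.979, 10.078, 95.1, 0, 90], TCP at [0.55, -0, 0.231] pointing down, gripper open.
Joint ranges: [-179.16, 179.16], [-48.56, 103.87], [-65.8, 70.77], [-126.05, 130.52], [-82.76, 87.17], [-180, 180]. Speed limits (degrees/s): [127.2, 127.2, 147.25, 180, 180, 180].

### API

Orientations are given as [roll, pitch, yaw] about the fixed x, y, z axes, in that order (R = Rz(yaw) Ry(pitch) Rx(roll)).
In Python, from workcell import bot, cams gives the robot as it stands.
- The arm moves only by the tool apply_moves, never from a script. Its argument "commands" is a list of rows, each a list of 5 numbers: the shift along the tool's x, y, z in m, then the turn about the tool's x in rad, then the opening, from -1 (shut) to 1 (fully open). In form: [[tx, ty, tz, roll, hand], ...]. A call has 1 to 12 rows; each row is the pose to reach, as a shift and turn from the pose measured when the call began, along the tool's axes at that moment; what a row does not reach only later rows make up. A row lasts 1/10 s, in which the tool goes at most 50 mm and 8.59 degrees, less where a joint would pass 70% of its speed; a pose out of reach is approached as far as the arm can. A call with a gripper value outside its range is refused whole. The fingers move at their own pace and stop on an object; "newtons" is the grip in N (left out, the last holds). Time passes only in rows, so rows that repeat a pose let the fingers close. It gives the time, the measured TCP pose, the force and the opening at its end, in the units of the state.
- bot.get_obs(): the state, without advancing time (a new reading comes with each control period).
- cams.camera(name): name is "scene" or "side" or "wrist"; returns a dict with "frame" (420x560x3 uint8, blue, green, red), "depth" (420x560 float32, m along the optical axis (not along the pixel's ray), 0 where there is no reading), "camera_matrix" (3x3 intrinsics, pixels), "R" (3x3) and "t" (3): a world point X has camera coordinates R X + t; the wrist camera has in their place "mount" (4x4, takes a point from camera to tool coordinates, whose origin is the TCP and whose axes are the tool frame's). Camera axes: x right, y down, z forward; pixel columns grow to the right and rows downward; lengths in m; the calibration is good to about 2 mm. A picture is of the moment at which its call begins: read the wrist's pose just before it.
- bot.job_done(): hands the job in, once; it reports no verdict.
Trained networks look in the newest picture that a camera, given by its name, has taken for a name from the list of things; names that differ only in an ending like _2 or _b are one class to them, and where a whole thing is asked for, a point or a joint stands for the part that bears it (a point fixed in the world has none). Each returns a list of dicts, best first, with "confidence" (0 to 1); they miss things now and then, are a little off and sometimes report something else, mostly with a low value. They report only what shows in the picture. A call takes as long as a camera call. They do not tell look-alikes from the thing itself.
- cams.spot_in(name, camera): "rect" ([left, top, right, bottom] in pixels, round what is visible of it).
The state is a dict: "time": time; "q": joint angles; "qd": joint speeds; "joint_efforts": joint torques, N m; "ee_pos": TCP position; "tcp_rot": TCP orientation; "wrist_force": force on the tool from outside, world axes, zero at the start; "torque": the same for the moment, N m; "opening": finger opening in m.
Only numpy, scipy, OpenCV 4.12 (cv2) and the standard library are available. Lean on these libraries where they do the work, as an engineer would, in place of code of your own. Each camera call takes 0.05 s, during which the arm holds its last target. There are 200 camera calls.

### The job

Get the tile edge grinder ready for its wheel: pick up the tall spacer sleeve, slide it over the upright spindle and lower it until it sits fully down on the flange, upright, before letting go of it. Leave the short sleeve and the flat ring where they are.

Things in the scene. Friction and masses are not known exactly. Their poses are not given: they have to be found in the camera images.
- sleeve_mid (a point): the tall spacer sleeve: a loose plain steel tube standing upright on the table, open at both ends, either end up is right. Outside diameter 48 mm, bore 34 mm (wall 7 mm), height 50 mm, about 0.3 kg. This point is on its axis half-way up (25 mm above its foot); z along its axis, up.
- spindle_seat (a point): bare upright steel spindle on the fixed grey tile grinder (housing 200 x 160 x 50 mm). This point: on its axis at the top of its flange, where the sleeve's foot rests, 65 mm above the table; z up. Flange 44 mm wide, 15 mm above the housing. The spindle, 24 mm thick, rises 42 mm from here, then tapers over 20 mm to an 8 mm tip. x points to a fence 88 mm away, its top 19 mm above this point.
- short_mid (a point): bystander: a short steel sleeve lying flat on the table, same 48 mm outside diameter and 34 mm bore but only 22 mm high. This point is at its centre, 11 mm above its foot. It may lie in any of the three ring places.
- flat_mid (a point): bystander: a flat steel ring, outside diameter 68 mm, bore 34 mm, 10 mm high, lying on the table. This point is at its centre, 5 mm above its foot. It may lie in any of the three ring places.
There are look-alikes about, which are no part of the job. What is shaped like the part that bears sleeve_mid but purple is not meant.

How it is judged (in metres and radians):
On the way:
1. the tall sleeve, still gripped, is round the spindle and lowered to within 20 mm of the flange (horizontal distance between sleeve_mid and spindle_seat below 0.01 m and z of sleeve_mid in the frame of spindle_seat below 0.045 m and contact force between sleeve and the fingers above 0.5 N), for 0.1 s.
At the end, for the whole second after the job is handed in: The tall sleeve stands round the spindle (axis within 10 mm), its foot on the flange (within 4 mm), upright within about 10 degrees, released and at rest; the short sleeve and the flat ring are within 30 mm of where they started (horizontal distance between sleeve_mid and spindle_seat below 0.01 m and z of sleeve_mid in the frame of spindle_seat between 0.02 and 0.029 m and angle between the z axis of sleeve_mid and the z axis of spindle_seat, either way round below 0.17 rad and linear speed of sleeve below 0.02 m/s and distance of each of short_mid, flat_mid from where it was at the start of the episode below 0.03 m); the robot touches nothing.
It fails at once if the short sleeve is moved by more than 30 mm (distance of short_mid from where it was at the start of the episode above 0.03 m).
It fails at once if the flat ring is moved by more than 30 mm (distance of flat_mid from where it was at the start of the episode above 0.03 m).
It also fails if it takes over 48 s, if anything falls off the work surface, if the arm or the gripper's body presses on something with over 40 N, if the wrist force passes 120 N, or if a joint passes its speed limit or range.

## Working session

There is one attempt and no reset: what is moved stays moved. The work goes in short steps, Python scripts to look and compute and a tool call to move; the robot and the scene stay as the last step left them, time stands still between calls to the robot, and variables do not carry over. Pictures are saved under pics/ and viewed, about 8 in all and at most 12, crops included, and the job is handed in when it is done.

Besides the shell and the picture viewer there is one more tool, called after "Request:" as name(argument=value, ...), one argument or row to a line, values as JSON. apply_moves: Moves the arm, as the interface text tells. Its arguments: {"type":"object","properties":{"commands":{"type":"array"},"newtons":{"type":"number"}},"required":["commands"]}

```bash
mkdir -p pics; cat > h.py <<'E'
import numpy as np, cv2
from workcell import bot, cams
from scipy.spatial.transform import Rotation as Rn
def world(c,obs=None):
    d=c["depth"];K=c["camera_matrix"];v,u=np.indices(d.shape)
    P=np.stack([(u-K[0,2])/K[0,0]*d,(v-K[1,2])/K[1,1]*d,d],-1)
    if "R" in c: return (P-c["t"])@c["R"]
    P=P@c["mount"][:3,:3].T+c["mount"][:3,3]
    return P@Rn.from_euler('xyz',obs["tcp_rot"],degrees=True).as_matrix().T+np.array(obs["ee_pos"])
E
python3 - <<'E'
from h import *
o=bot.get_obs();print(o)
ims=[]
for n in("scene","side"):
    c=cams.camera(n);W=world(c);im=c["frame"].copy()
    np.savez(f"pics/{n}0.npz",W=W,f=c["frame"],d=c["depth"])
    for k in("sleeve_mid","spindle_seat","short_mid","flat_mid"):
        for r in cams.spot_in(k,n)[:3]:
            l,t,ri,b=[int(x) for x in r["rect"]]
            print(n,k,r["confidence"],l,t,ri,b,np.round(W[(t+b)//2,(l+ri)//2],3))
            cv2.rectangle(im,(l,t),(ri,b),(0,0,255),1);cv2.putText(im,k[:5],(l,t-2),0,.4,(0,0,255))
    cv2.imwrite(f"pics/{n}0.png",im)
E
```

```text
{'time': 0.0, 'q': array([ 6.35088833e-04,  5.01089631e+00,  1.00329375e+01,  9.50984460e+01,
       -9.83120841e-04,  8.99989143e+01]), 'qd': array([-0.0996496 ,  0.04744498,  0.10238646, -0.00693238,  0.01344565,
       -0.03583818]), 'joint_efforts': array([ 7.68234549e-04, -5.20392072e+01,  4.64802504e+01,  1.63646933e-02,
        2.23589603e-05, -6.77332673e-05]), 'ee_pos': array([5.49769458e-01, 1.20363149e-06, 2.30571434e-01]), 'tcp_rot': array([ -89.26388697,   89.92358886, -179.2621655 ]), 'wrist_force': array([ 0.08091325,  0.17949216, -0.25785486]), 'torque': array([ 0.03311346, -0.05336081,  0.01925187]), 'opening': 0.08542394494592011}
scene sleeve_mid 0.69 98 220 123 251 [ 0.546 -0.381  0.047]
scene sleeve_mid 0.61 142 217 164 248 [ 0.538 -0.291  0.041]
scene spindle_seat 0.88 346 193 451 269 [0.61  0.23  0.052]
scene short_mid 0.7 218 209 242 227 [ 0.448 -0.125 -0.   ]
scene flat_mid 0.66 207 249 238 273 [ 0.605 -0.144  0.001]
side sleeve_mid 0.7 313 132 326 144 [ 0.516 -0.366  0.045]
side sleeve_mid 0.68 305 146 324 170 [ 0.519 -0.271  0.037]
side spindle_seat 0.95 198 245 312 340 [0.574 0.257 0.063]
side short_mid 0.84 318 192 337 211 [ 0.465 -0.103  0.022]
side flat_mid 0.7 262 184 283 197 [ 0.619 -0.16  -0.001]
```

View pics/scene0.png

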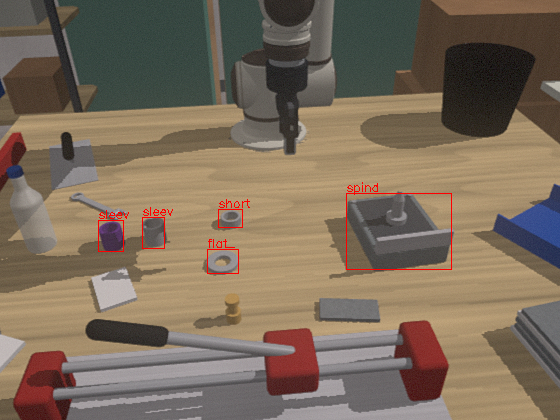

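View pics/side0.png

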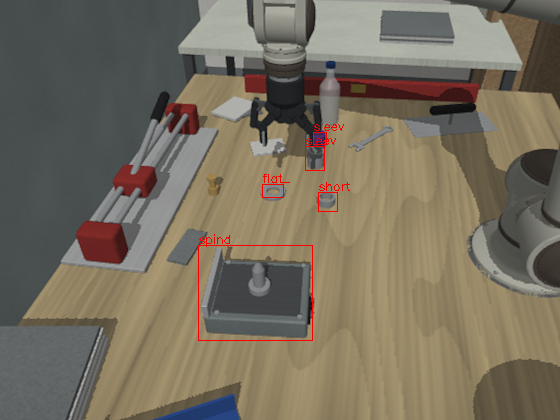

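The scene picture shows the grey tall sleeve at (153,232), purple look-alike at (111,236), short sleeve at (231,218), flat ring at (222,261) and the spindle at (397,210). The side picture agrees. Next I'll fit the points.

```bash
python3 - <<'E'
from h import *
for n in("scene","side"):
    z=np.load(f"pics/{n}0.npz");W=z["W"];ok=z["d"]>0
    def sel(c,r,zl,zh):
        m=ok&(np.hypot(W[...,0]-c[0],W[...,1]-c[1])<r)&(W[...,2]>zl)&(W[...,2]<zh);return W[m]
    for nm,c,r,zl,zh in(("tall",(.52,-.278),.05,.012,.07),("talltop",(.52,-.278),.05,.044,.06),("purple",(.53,-.37),.045,.012,.07),("tip",(.6,.22),.08,.095,.15),("shaft",(.6,.22),.05,.07,.105),("short",(.455,-.115),.05,.008,.04)):
        p=sel(c,r,zl,zh)
        if len(p): print(n,nm,len(p),"mean",p.mean(0).round(3),"min",p.min(0).round(3),"max",p.max(0).round(3))
    m=ok&(W[...,0]>.6)&(W[...,0]<.8)&(W[...,1]>.08)&(W[...,1]<.4)&(W[...,2]>.072)&(W[...,2]<.095)&(np.hypot(W[...,0]-.6,W[...,1]-.22)>.05)
    p=W[m];print(n,"fence",len(p),p.mean(0).round(3) if len(p) else 0, np.linalg.svd(p[:,:2]-p[:,:2].mean(0))[2][0] if len(p)>3 else 0)
E
```

```text
scene tall 509 mean [ 0.523 -0.293  0.037] min [ 0.492 -0.317  0.012] max [ 0.543 -0.27   0.052]
scene talltop 184 mean [ 0.518 -0.294  0.049] min [ 0.492 -0.317  0.044] max [ 0.543 -0.27   0.052]
scene purple 530 mean [ 0.529 -0.385  0.037] min [ 0.497 -0.409  0.012] max [ 0.549 -0.363  0.053]
scene tip 143 mean [0.576 0.233 0.11 ] min [0.565 0.224 0.095] max [0.584 0.246 0.127]
scene shaft 157 mean [0.578 0.233 0.088] min [0.566 0.224 0.07 ] max [0.584 0.248 0.105]
scene short 250 mean [ 0.473 -0.124  0.018] min [ 0.444 -0.148  0.008] max [ 0.495 -0.1    0.025]
scene fence 632 [0.667 0.241 0.08 ] [-0.0824738   0.99659323]
side tall 308 mean [ 0.517 -0.285  0.036] min [ 0.495 -0.316  0.012] max [ 0.541 -0.264  0.054]
side talltop 93 mean [ 0.518 -0.291  0.049] min [ 0.496 -0.316  0.044] max [ 0.541 -0.265  0.054]
side purple 175 mean [ 0.518 -0.376  0.036] min [ 0.501 -0.407  0.012] max [ 0.539 -0.357  0.053]
side tip 153 mean [0.569 0.243 0.111] min [0.559 0.232 0.096] max [0.581 0.251 0.128]
side shaft 149 mean [0.569 0.245 0.087] min [0.559 0.235 0.07 ] max [0.582 0.252 0.104]
side short 205 mean [ 0.472 -0.12   0.017] min [ 0.449 -0.146  0.008] max [ 0.496 -0.097  0.025]
side fence 460 [0.663 0.253 0.082] [-0.08468494  0.99640778]
```

Request:
apply_moves(
  commands=[
    [0,-0.005,0.05,0,1],
    [0,-0.01,0.1,0,1],
    [0.01,-0.015,0.145,0,1],
    [0.02,-0.02,0.19,0,1],
    [0.03,-0.026,0.235,0,1],
    [0.04,-0.032,0.27,0,1],
    [0.05,-0.032,0.292,0,1],
    [0.05,-0.032,0.292,0,1],
    [0.05,-0.032,0.292,0,1],
    [0.05,-0.032,0.292,0,1],
  ],
  newtons=40,
)

```text
time: 1.5
ee_pos: [0.5183, -0.2913, 0.1819]
tcp_rot: [76.0, 90.0, -14.0]
wrist_force: [0.3, 0.0, -0.1]
opening: 0.0855
```

```bash
cat > w.py <<'E'
import sys
from h import *
o=bot.get_obs();c=cams.camera("wrist");W=world(c,o);tag=sys.argv[1];cv2.imwrite(f"pics/{tag}.png",c["frame"])
R=Rn.from_euler('xyz',o["tcp_rot"],degrees=True).as_matrix()
print(o["time"],o["ee_pos"].round(4),R.round(3).tolist(),o["wrist_force"].round(1),o["opening"])
cx,cy,r,zl,zh=map(float,sys.argv[2:7])
m=(c["depth"]>0)&(np.hypot(W[...,0]-cx,W[...,1]-cy)<r)&(W[...,2]>zl)&(W[...,2]<zh)
p=W[m];print(len(p));
if len(p)>5:
    (e,rad)=cv2.minEnclosingCircle(p[:,:2].astype(np.float32));print(p.mean(0).round(4),p.min(0).round(4),p.max(0).round(4),"circle",np.round(e,4),round(rad,4))
    A=np.c_[2*p[:,:2],np.ones(len(p))];s=np.linalg.lstsq(A,(p[:,:2]**2).sum(1),rcond=None)[0];print("fit",s[:2].round(4))
E
python3 w.py w1 .518 -.292 .045 .044 .06
```

```text
1.5 [ 0.5183 -0.2913  0.1819] [[0.001, 1.0, 0.001], [-0.0, 0.001, -1.0], [-1.0, 0.001, 0.0]] [ 0.3  0.  -0.1] 0.08552158475997075
1126
[ 0.5155 -0.2948  0.0495] [ 0.4924 -0.3188  0.0441] [ 0.5389 -0.2719  0.0526] circle [ 0.5157 -0.2958] 0.024
fit [ 0.5155 -0.2951]
```

View pics/w1.png

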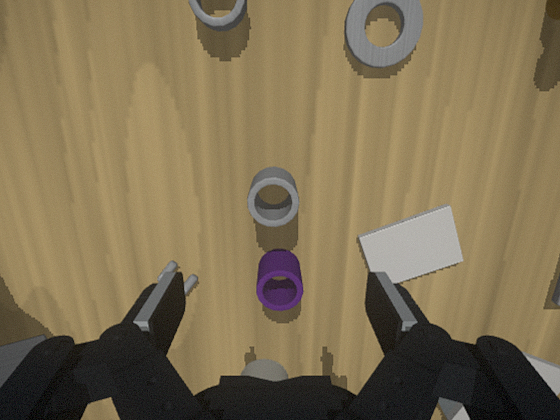

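The wrist view shows the grey sleeve at (273,197), the purple one behind it at (280,280), and clear space for both fingers at left and right. The fit puts the sleeve at (0.5156, -0.2953), top near 50 mm, with the right radius.

Request:
apply_moves(
  commands=[
    [0,-0.0027,0.004,0,1],
    [0.04,-0.0027,0.004,0,1],
    [0.08,-0.0027,0.004,0,1],
    [0.115,-0.0027,0.004,0,1],
    [0.14,-0.0027,0.004,0,1],
    [0.155,-0.0027,0.004,0,1],
    [0.165,-0.0027,0.004,0,1],
    [0.165,-0.0027,0.004,0,1],
    [0.165,-0.0027,0.004,0,1],
  ],
  newtons=40,
)

```text
time: 2.45
ee_pos: [0.5165, -0.2954, 0.0183]
tcp_rot: [63.6, 89.9, -26.3]
wrist_force: [-0.3, 0.4, 0.2]
opening: 0.0853
```

Request:
apply_moves(
  commands=[
    [0,0,0,0,-1],
    [0,0,0,0,-1],
    [0,0,0,0,-1],
    [0,0,0,0,-1],
    [0,0,0,0,-1],
    [0,0,0,0,-1],
    [0,0,0,0,-1],
    [0,0,0,0,-1],
    [0,0,0,0,-1],
    [0,0,0,0,-1],
  ],
  newtons=40,
)

```text
time: 3.45
ee_pos: [0.5169, -0.2957, 0.0194]
tcp_rot: [60.9, 89.8, -29.0]
wrist_force: [-2.2, 0.7, 5.8]
opening: 0.0466
```

Request:
apply_moves(
  commands=[
    [-0.01,0,0,0,-1],
    [-0.03,0,0,0,-1],
    [-0.06,0,0,0,-1],
    [-0.1,0,0,0,-1],
    [-0.14,0,0,0,-1],
    [-0.17,0,0,0,-1],
    [-0.18,0,0,0,-1],
    [-0.18,0,0,0,-1],
    [-0.18,0,0,0,-1],
  ],
)

```text
time: 4.35
ee_pos: [0.5158, -0.2952, 0.1975]
tcp_rot: [61.6, 89.9, -28.3]
wrist_force: [-0.5, -0.6, -4.3]
opening: 0.0464
```

```bash
python3 - <<'E'
from h import *
o=bot.get_obs();print(o["ee_pos"],o["wrist_force"],o["opening"])
c=cams.camera("wrist");W=world(c,o);e=o["ee_pos"]
m=(c["depth"]>0)&(np.hypot(W[...,0]-e[0],W[...,1]-e[1])<.026)&(W[...,2]<e[2]+.05)&(W[...,2]>e[2]-.03)
p=W[m];
if len(p):print(len(p),p.min(0),p.max(0),p.mean(0))
cv2.imwrite("pics/w2.png",c["frame"])
E
```

```text
[ 0.51583832 -0.29517576  0.19752353] [-0.46701104 -0.61682032 -4.34136036] 0.046441751644511114
13008 [ 0.48990662 -0.31940454  0.17735616] [ 0.54081106 -0.27107615  0.24700431] [ 0.51549446 -0.29330289  0.21645095]
```

View pics/w2.png

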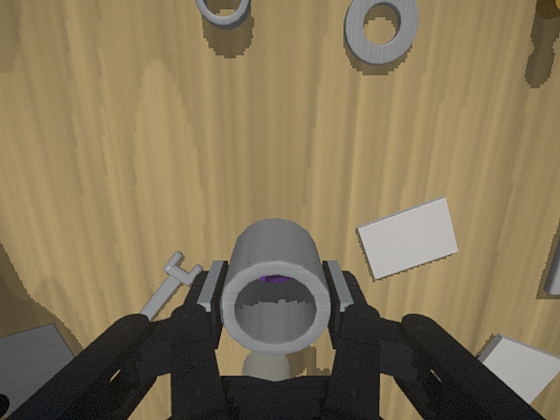

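The sleeve is held upright between the pads, centred at about (275,300), its foot 20 mm below the TCP. I'll move to short of the spindle and look.

Request:
apply_moves(
  commands=[
    [0,0,-0.03,0,-1],
    [0,0.01,-0.075,0,-1],
    [0,0.016,-0.12,0,-1],
    [0,0.022,-0.165,0,-1],
    [0,0.028,-0.21,0,-1],
    [0,0.034,-0.255,0,-1],
    [0,0.04,-0.3,0,-1],
    [0,0.046,-0.345,0,-1],
    [0,0.055,-0.385,0,-1],
    [0,0.055,-0.415,0,-1],
    [0,0.055,-0.425,0,-1],
    [0,0.055,-0.425,0,-1],
  ],
)

```text
time: 5.6
ee_pos: [0.5695, 0.131, 0.1951]
tcp_rot: [-66.4, 89.9, -156.2]
wrist_force: [1.2, -0.7, -4.1]
opening: 0.0463
```

Request:
apply_moves(
  commands=[
    [0,0,0,0,-1],
    [0,0,0,0,-1],
    [0,0,0,0,-1],
  ],
)

```text
time: 5.9
ee_pos: [0.5694, 0.1299, 0.195]
tcp_rot: [-65.8, 89.8, -155.7]
wrist_force: [-0.5, -0.7, -3.9]
opening: 0.0462
```

```bash
python3 w.py w3 .572 .24 .03 .108 .14; python3 w.py w3 .572 .24 .03 .07 .105;
```

```text
5.9 [0.5694 0.1299 0.195 ] [[-0.002, 1.0, 0.002], [-0.001, 0.002, -1.0], [-1.0, -0.002, 0.001]] [-0.5 -0.7 -3.9] 0.04618447924040209
892
[0.5692 0.2333 0.1163] [0.5579 0.2228 0.108 ] [0.581  0.2458 0.1285] circle [0.5693 0.234 ] 0.0119
fit [0.5692 0.234 ]
5.95 [0.5695 0.1301 0.1951] [[-0.002, 1.0, 0.002], [-0.001, 0.002, -1.0], [-1.0, -0.002, 0.001]] [-0.  -0.3 -3.7] 0.0463977776685903
34
[0.5686 0.2232 0.0888] [0.56   0.2223 0.0707] [0.5761 0.2266 0.1044] circle [0.5681 0.2255] 0.0082
fit [0.5692 0.2342]
```

View pics/w3.png

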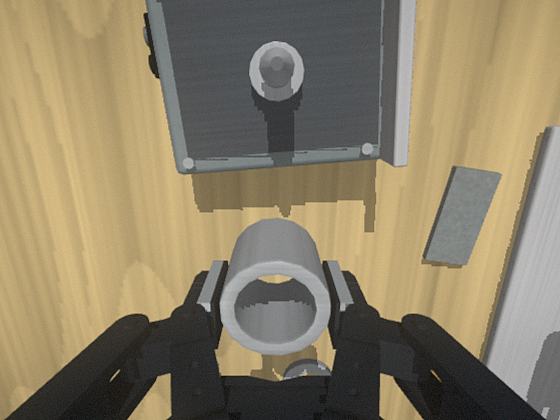

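The wrist view shows the spindle at (277,68), straight ahead of the held sleeve at (275,300). The fit gives (0.5692, 0.234) with radius 11.9 mm, as expected. I'll move above it and check the offset.

Request:
apply_moves(
  commands=[
    [0,0,-0.03,0,-1],
    [0,0,-0.065,0,-1],
    [0,0,-0.09,0,-1],
    [0,0,-0.104,0,-1],
    [0,0,-0.104,0,-1],
    [0,0,-0.104,0,-1],
    [0.02,0,-0.104,0,-1],
    [0.03,0,-0.104,0,-1],
    [0.03,0,-0.104,0,-1],
    [0.03,0,-0.104,0,-1],
  ],
)

```text
time: 7.0
ee_pos: [0.5692, 0.2335, 0.1655]
tcp_rot: [-63.1, 89.9, -153.0]
wrist_force: [0.4, 0.3, -3.5]
opening: 0.0465
```

```bash
python3 - <<'E'
from h import *
def fit(p):
    A=np.c_[2*p[:,:2],np.ones(len(p))];s=np.linalg.lstsq(A,(p[:,:2]**2).sum(1),rcond=None)[0];return s[:2].round(4),np.sqrt(s[2]+s[:2]@s[:2]).round(4)
o=bot.get_obs();e=o["ee_pos"];print(e,o["wrist_force"])
c=cams.camera("wrist");W=world(c,o);r=np.hypot(W[...,0]-e[0],W[...,1]-e[1])
for n,m in(("ring",(r<.027)&(abs(W[...,1]-e[1])<.1)&(W[...,2]>e[2]+.025)&(W[...,2]<e[2]+.034)),("outer",(r>.018)&(r<.03)&(abs(W[...,0]-e[0])<.02)&(W[...,1]>e[1])&(W[...,2]>e[2]-.015)&(W[...,2]<e[2]+.026)),("spindle",(r<.014)&(W[...,2]<.135)&(W[...,2]>.1))):
    p=W[m&(c["depth"]>0)];print(n,len(p))
    if len(p)>10: print(fit(p),p.min(0).round(4),p.max(0).round(4), cv2.minEnclosingCircle(p[:,:2].astype(np.float32)))
ims=[c["frame"]]
for n in("scene","side"):
    c=cams.camera(n);W=world(c)
    u,v=(397,195) if n=="scene" else (258,265)
    ims.append(cv2.resize(c["frame"][v-70:v+60,u-65:u+65],(420,420)))
cv2.imwrite("pics/c4.png",cv2.resize(np.hstack(ims[1:]),(800,400)))
E
```

```text
[0.56923827 0.23353328 0.16545676] [ 0.40326695  0.25353527 -3.5396678 ]
ring 5625
(array([0.5685, 0.2348]), np.float64(0.0206)) [0.5442 0.2097 0.1905] [0.5942 0.2575 0.1995] ((0.5692344307899475, 0.23392356932163239), 0.026906512677669525)
outer 2793
(array([0.5683, 0.2334]), np.float64(0.0234)) [0.5492 0.2439 0.1505] [0.5892 0.2578 0.1914] ((0.5692147016525269, 0.24546796083450317), 0.020135072991251945)
spindle 252
(array([0.5691, 0.2352]), np.float64(0.0106)) [0.5581 0.2389 0.1   ] [0.5802 0.2466 0.1134] ((0.5691536664962769, 0.23902246356010437), 0.01112713385373354)
```

View pics/c4.png

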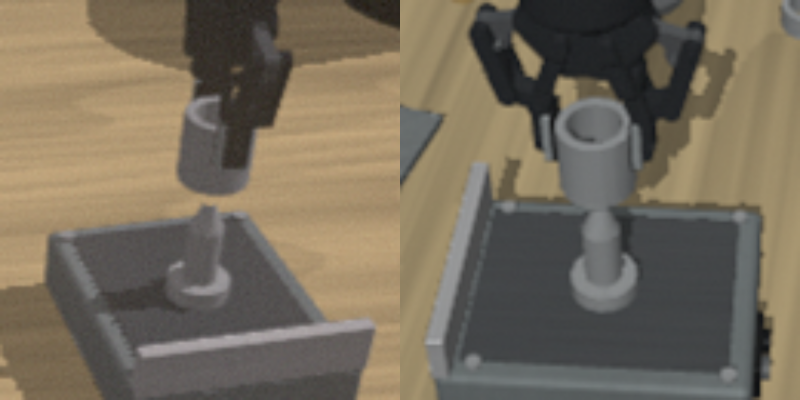

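Both views show the sleeve straight above the spindle tip, and the fits agree within 1 mm. I'll lower it now.

Request:
apply_moves(
  commands=[
    [0.01,0,-0.0005,0,-1],
    [0.02,0,-0.0005,0,-1],
    [0.03,0,-0.0005,0,-1],
    [0.04,0,-0.0005,0,-1],
    [0.05,0,-0.0005,0,-1],
    [0.06,0,-0.0005,0,-1],
    [0.065,0,-0.0005,0,-1],
    [0.065,0,-0.0005,0,-1],
    [0.065,0,-0.0005,0,-1],
  ],
)

```text
time: 8.05
ee_pos: [0.5696, 0.2346, 0.1013]
tcp_rot: [-54.5, 90.0, -144.4]
wrist_force: [-0.1, 0.4, -3.2]
opening: 0.0462
```

Request:
apply_moves(
  commands=[
    [0.004,0,0,0,-1],
    [0.008,0,0,0,-1],
    [0.011,0,0,0,-1],
    [0.013,0,0,0,-1],
    [0.013,0,0,0,-1],
    [0.013,0,0,0,-1],
  ],
)

```text
time: 8.65
ee_pos: [0.5696, 0.2346, 0.0884]
tcp_rot: [-49.9, 90.0, -139.8]
wrist_force: [0.8, 0.1, -3.2]
opening: 0.0463
```

Request:
apply_moves(
  commands=[
    [0.001,0,0,0,-1],
    [0.002,0,0,0,-1],
    [0.003,0,0,0,-1],
    [0.004,0,0,0,-1],
    [0.005,0,0,0,-1],
    [0.005,0,0,0,-1],
  ],
)

```text
time: 9.25
ee_pos: [0.5696, 0.2346, 0.0845]
tcp_rot: [93.3, 90.0, 3.4]
wrist_force: [-3.9, -0.5, 4.7]
opening: 0.0461
```

Upward force appeared at the expected height. I'll check the sleeve before releasing.

```bash
cat > chk.py <<'E'
from h import *
import sys
o=bot.get_obs();e=np.array([.5693,.2345])
print(o["ee_pos"],o["wrist_force"].round(1))
c=cams.camera("wrist");W=world(c,o);r=np.hypot(W[...,0]-e[0],W[...,1]-e[1])
p=W[(c["depth"]>0)&(r>.0175)&(r<.0235)&(abs(W[...,0]-e[0])<.02)&(W[...,2]>.108)&(W[...,2]<.122)]
print(len(p),"top z",np.percentile(p[:,2],[10,50,90]).round(4))
A=np.c_[p[:,:2]-e,np.ones(len(p))];s=np.linalg.lstsq(A,p[:,2],rcond=None)[0];print("tilt",s)
ims=[]
for n in("scene","side"):
    c=cams.camera(n);u,v=(397,195) if n=="scene" else (258,265)
    W=world(c);q=W[(c["depth"]>0)&(np.hypot(W[...,0]-e[0],W[...,1]-e[1])<.03)&(W[...,2]>.07)&(W[...,2]<.118)]
    print(n,q.min(0).round(3),q.max(0).round(3))
    ims.append(cv2.resize(c["frame"][v-70:v+60,u-65:u+65],(400,400)))
cv2.imwrite(f"pics/{sys.argv[1]}.png",np.hstack(ims))
E
python3 chk.py c5
```

```text
[0.56962939 0.23463682 0.08446607] [-3.9 -0.5  4.7]
3752 top z [0.1122 0.115  0.1157]
tilt [-0.00209426 -0.01278187  0.11449087]
scene [0.542 0.211 0.07 ] [0.599 0.258 0.118]
side [0.541 0.213 0.07 ] [0.597 0.263 0.118]
```

View pics/c5.png

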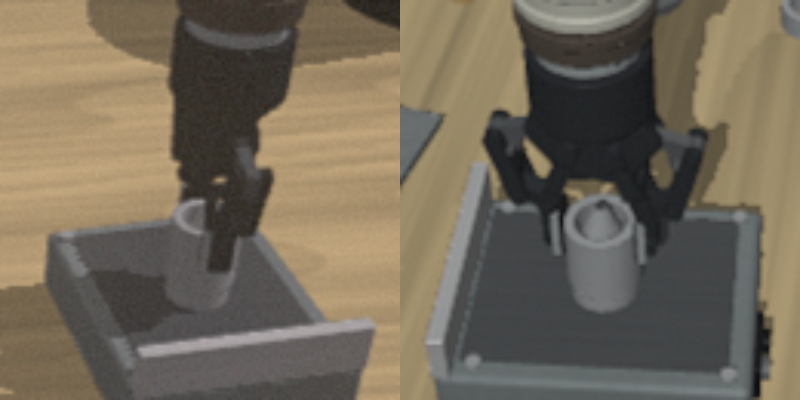

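The sleeve is round the spindle, its foot on the flange at (605,300) and its top at 115 mm, and it stands upright. I'll release and retreat.

Request:
apply_moves(
  commands=[
    [0,0,0,0,-0.5],
    [0,0,0,0,0],
    [0,0,0,0,0.6],
    [0,0,0,0,1],
    [0,0,0,0,1],
    [0,0,0,0,1],
    [0,0,0,0,1],
    [0,0,0,0,1],
  ],
)

```text
time: 10.2
ee_pos: [0.5696, 0.2346, 0.0845]
tcp_rot: [92.1, 90.0, 2.2]
wrist_force: [0.1, -0.4, 0.4]
opening: 0.0856
```

Request:
apply_moves(
  commands=[
    [-0.01,0,0,0,1],
    [-0.03,0,0,0,1],
    [-0.06,0,0,0,1],
    [-0.1,0,0,0,1],
    [-0.13,0,0,0,1],
    [-0.14,0,0,0,1],
    [-0.14,0,0,0,1],
    [-0.14,0,0,0,1],
    [-0.14,0,0,0,1],
  ],
)

```text
time: 11.1
ee_pos: [0.5692, 0.2344, 0.2227]
tcp_rot: [-64.3, 89.9, -154.2]
wrist_force: [-0.4, -0.0, -0.2]
opening: 0.0855
```

```bash
python3 chk.py c6; python3 w.py w6 .5693 .2345 .04 .108 .122
```

```text
[0.56915504 0.2344389  0.22268571] [-0.4 -0.  -0.2]
946 top z [0.1139 0.115  0.1158]
tilt [ 0.00050508 -0.00500854  0.11480753]
scene [0.547 0.212 0.07 ] [0.596 0.259 0.118]
side [0.547 0.212 0.07 ] [0.594 0.262 0.118]
11.25 [0.5693 0.2345 0.2233] [[-0.001, 1.0, 0.002], [-0.001, 0.002, -1.0], [-1.0, -0.001, 0.001]] [-0.3  0.  -0. ] 0.0850470678951212
1735
[0.5688 0.2362 0.1143] [0.5451 0.2105 0.1081] [0.592  0.2583 0.1219] circle [0.5687 0.2344] 0.024
fit [0.5686 0.235 ]
```

View pics/c6.png

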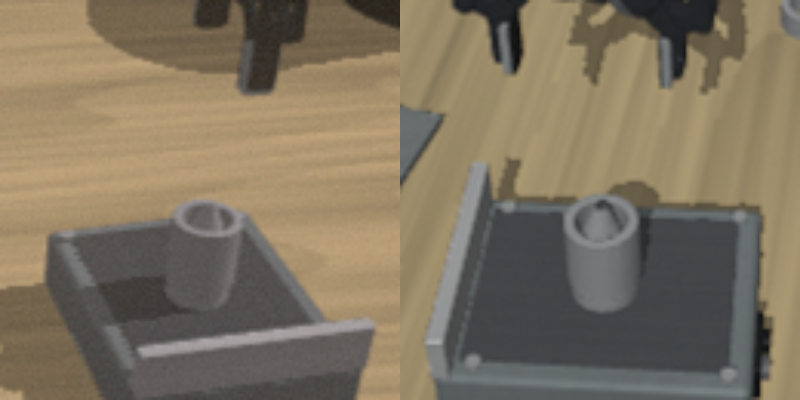

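The sleeve stands upright and free on the flange, and the gripper is well clear above it.

```bash
python3 -c "
from workcell import bot;print(bot.job_done())"
```

```text
the job is handed in; nothing more can be done
None
```

The tall grey sleeve is seated on the spindle flange and released. I gripped it at 40 N, lowered it until upward contact force showed at the expected height, then opened the fingers and backed off. The job was handed in at about 11 s of the 48 s allowed; no verdict is reported.

- **Seating:** the sleeve's top measured 115 mm, as it should with its foot on the flange at 65 mm.
- **Alignment:** its axis is about 1 mm from the measured spindle axis, and its top rim is level to within 0.005 rad.
- **Clearance:** the gripper is open and about 0.1 m above the sleeve, with wrist force near zero.
- **Bystanders:** the arm never went near the short sleeve or the flat ring except to pass well above them. I did not re-measure their positions at the end.
- **Disagreements:** the first scene and side estimates of the spindle axis differed by up to 1 cm, so I used the wrist camera's fit. No check failed.

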